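Open the safety cap of a solvent jar in a garment-printing shop

TASK

Open the square jar of print remover that stands in the bench caddy: squeeze both side tabs of its safety cap just firmly enough to unlock it and, keeping them squeezed, turn the cap anticlockwise (seen from above) until it comes free of its thread, without wrenching it, crushing the tabs or pulling the jar out of its pocket. Then lift the cap straight off and set it down gently, right way up, inside the shallow metal tray, let go of it, and leave the jar standing in its pocket and everything else where it is.

Things in the scene. Friction and masses are not known exactly. Their poses are not given: they have to be found in the camera images.
- jar: Square white plastic jar, body 76 x 76 mm and 92 mm high, loose in its pocket with 1.5 mm of play each side; 0.45 to 0.8 kg. Origin: centre of its underside, z up. A low shoulder (52 mm wide, 102 mm up) carries the neck. A pull of more than about 4 N on a cap still in its thread lifts the jar; it must not rise by more than a few mm.
- jar_mouth (a point): Centre of the neck's flat, foil-sealed top, on the jar's axis, 132 mm above its underside. The neck is round, 40 mm wide, 48 mm over its thread. Thread and locking teeth are hidden under the cap; at which angle they lie is not given. Do not load the cap against the neck with more than 25 N.
- cap: Grey plastic safety cap on the neck, 27.5 mm high, 54 g: a round top 57 mm across over a skirt. Origin: on its axis at the skirt's lower edge (110 mm above the jar's origin while on), z up. A squeeze tab on its +y and on its -y side. While they are in, two plain skirt panels at +x and -x bulge out up to 4.5 mm (66 mm over both) and the hidden locking hooks are clear of the neck's teeth.
- cap_tab_a (a point): Middle of the outer face of the squeeze tab on the cap's +y side (place of the unpressed tab), 31.5 mm from the cap's axis, 11 mm above its origin. The tab is flat, ribbed, 24 mm wide, 20 mm high. A spring holds it out: it starts to go in, straight towards the axis, at 4 N and stops fully in, after 3 mm, at 10 N. Squeezing with 13 to 18 N a side is right; more than 25 N a side crushes the tabs.
- cap_tab_b (a point): The same for the like tab on the -y side: 63 mm over both tabs, 57 mm when both are fully in (the fingers may read 1 to 2 mm more). Both must be at least 2.5 mm in to unlock the cap. Let go part-way and it locks again; it must stay squeezed until it is lifted clear of the neck, or its hooks catch.
- cap_top (a point): Centre of the cap's flat top, 27.5 mm above its origin. Right-hand two-start thread: the cap comes free after an anticlockwise turn (from above) of 43 to 83 degrees from where it is found, different each time, and is free over the next 14 degrees only; then it runs hard against a stop rib on the neck. In the thread it has 1 to 5 mm of play upwards; once free it lifts with its own weight alone.
- tray: Shallow square metal tray, fixed to the bench, 130 x 130 mm outside, 16 mm high, walls and floor 3 mm thick. Origin: centre of its underside. It is to the left or to the right of the caddy.
- caddy: Plywood bench caddy, fixed, 91 mm (its x) by 176 mm (its y) and 60 mm high, with two square pockets of 79 mm side by side along its y, their centres 42.5 mm either side of its middle, floors 6 mm thick. The jar is in one of them, a tin in the other. Origin: centre of its underside.
- tin: Bystander: round metal tin, 70 mm wide, 92 mm high, loose in the caddy's other pocket. Origin: centre of its underside.
- tape: Bystander: roll of blue tape lying flat, 104 mm across, 25 mm high, on the other side of the caddy from the tray. Origin: centre of its underside.
- scraper: Bystander: spatula-like scraper, 190 mm long, lying flat across the bench beyond the caddy.
There are look-alikes about, which are no part of the job. What is shaped like the jar but blue or green is not meant.

How it is judged:
On the way, in this order (a step that is already met when the one before it is completed fails the run):
1. the cap, still on the neck, has been turned out of its locking teeth (angle between the x axis of cap and the x axis of jar, either way round above 0.9 rad and z of cap in the frame of jar below 0.118 m and horizontal distance between cap and jar below 0.006 m), for 0.1 s.
2. the cap has been lifted straight up off the neck, upright and in the fingers (z of cap in the frame of jar above 0.137 m and horizontal distance between cap and jar_mouth below 0.02 m and angle between cap's own z axis and vertical below 0.2 rad and contact force between the fingers and cap above 1 N), for 0.05 s.
At the end, for the whole second after the job is handed in: The cap lies flat and right way up on the tray's floor, wholly inside its walls (its centre within 31 mm of the tray's middle along each side, tilt under 5 degrees), at rest and let go; the jar stands upright on the floor of its pocket (within 7 mm of where it began, tilt under 3 degrees) (x of cap in the frame of tray between -0.031 and 0.031 m and y of cap in the frame of tray between -0.031 and 0.031 m and z of cap in the frame of tray below 0.007 m and angle between cap's own z axis and vertical below 0.08 rad and linear speed of each of cap, jar below 0.02 m/s and contact force between the fingers and cap below 0.1 N and distance of jar from where it was at the start of the episode below 0.007 m and angle between jar's own z axis and vertical below 0.05 rad); the robot touches nothing.
It fails at once if the fingers press on the cap with more than 25 N a side (tabs crushed) (contact force between the fingers and cap above 50 N).
It fails at once if the cap is wrenched against the neck with more than 25 N (contact force between cap and jar above 25 N).
It fails at once if the jar is pulled up off its pocket's floor or shifted by more than 7 mm, or tipped (distance of jar from where it was at the start of the episode above 0.007 m or angle between jar's own z axis and vertical above 0.12 rad).
It fails at once if the cap is dropped (faster than 0.45 m/s with no finger on it) or slammed onto the tray (more than 25 N) ((linear speed of cap above 0.45 m/s and contact force between the fingers and cap below 0.05 N) or contact force between cap and tray above 25 N).
It fails at once if the tin, the tape or the scraper is moved by more than 20 mm (distance of any of tin, tape, scraper from where it was at the start of the episode above 0.02 m).
It also fails if it takes over 61 s, if anything falls off the work surface, if the arm or the gripper's body presses on something with over 40 N, if the wrist force passes 120 N, or if a joint passes its speed limit or range.

ROBOT

A 6-joint arm with a two-finger parallel gripper is mounted at the origin on the work surface. World frame = base frame: x ahead of the robot, y to its left, z up, the work surface at z = 0. Lengths are in m, angles in rad, forces in N, time in s.
With the tool pointing down it reaches from about 0.25 to 0.725 m from the base axis. Payload 9.7 kg.
Tool frame: the origin (TCP) lies midway between the tips of the shut fingers; the grasp point (between the pads) lies 19 mm behind it (arm.tcp_to_grasp is the distance from the TCP to the grasp point, in m); z points along the fingers, y is the line along which they close (so a half turn about z gives the same grasp; the last joint's range is limited). The gripper opens to 85 mm and grips with 20 to 120 N. Pads are 22 mm wide; open, the fingers measure 114 mm over their backs; the gripper's body (76 mm by 85 mm) begins 54 mm behind the grasp point. The pads swing forward as they close: fully open they stand 13 mm farther back than shut.
Start: joints at [1.133, 0.087, 0.176, 1.66, 0, 1.571], TCP at [0.233, 0.498, 0.231] pointing down, gripper open.
Joint ranges: [-3.13, 3.13], [-0.85, 1.81], [-1.15, 1.24], [-2.2, 2.28], [-1.44, 1.52], [-3.14, 3.14]. Speed limits (rad/s): [2.22, 2.22, 2.57, 3.14, 3.14, 3.14].

INTERFACE

Orientations are given as [roll, pitch, yaw] about the fixed x, y, z axes, in that order (R = Rz(yaw) Ry(pitch) Rx(roll)).
In Python, from plant import sensors, snapshot, job, look_for, spot_point, arm gives the robot as it stands. The module is installed in compiled form; this text tells all that it offers.
- The arm moves only by the tool carry_out, never from a script. Its argument "steps" is one flat list of numbers, 5 for each row, row after row: the gripper's target within -1 to 1 (shut at 1, half-way at 0, fully open at -1), then the shift along the tool's x, y, z in mm, then the turn about the tool's z in degrees. In form: [jaw, dx, dy, dz, turn, jaw, dx, dy, dz, turn, ...]. A call has 1 to 5 rows; each row is the pose to reach, as a shift and turn from the pose commanded when the call began, along the tool's axes at that moment; what a row does not reach only later rows make up. A row lasts 1/10 s, in which the tool goes at most 50 mm and 8.59 degrees, less where a joint would pass 70% of its speed; a pose out of reach is approached as far as the arm can. A call with a gripper value outside its range is refused whole. The fingers move at their own pace and stop on an object; "squeeze" is the grip in N (left out, the last holds). Time passes only in rows, so rows that repeat a pose let the fingers close. It gives the time, the measured TCP pose, the force, the opening and the grip force at its end, in the units of the state.
- sensors.state(): the state, without advancing time (a new reading comes with each control period).
- snapshot(name): name is "side" or "top" or "wrist"; returns a dict with "frame" (480x640x3 uint8, red, green, blue), "depth" (480x640 float32, m along the optical axis (not along the pixel's ray), 0 where there is no reading), "intrinsics" (3x3 intrinsics, pixels), "camera_from_world" (4x4, takes a point from world to camera coordinates). Camera axes: x right, y down, z forward; pixel columns grow to the right and rows downward; lengths in m; the calibration is good to about 2 mm. A picture is of the moment at which its call begins.
- job.job_done(): hands the job in; it is judged then, once.
Trained networks look in the newest picture that a camera, given by its name, has taken for a name from the list of things; names that differ only in an ending like _2 or _b are one class to them, and where a whole thing is asked for, a point or a joint stands for the part that bears it (a point fixed in the world has none). Each returns a list of dicts, best first, with "score" (0 to 1); they miss things now and then, are a little off and sometimes report something else, mostly with a low value. They report only what shows in the picture. A call takes as long as a camera call. They do not tell look-alikes from the thing itself.
- look_for(camera, name): "location" ([x, y, z] in m, in the coordinates of the camera as it stood for that picture, good to about 4 mm: the middle of the surface that is visible of it).
- spot_point(camera, name): "location" ([x, y, z] in m, in the coordinates of the camera as it stood for that picture, good to about 4 mm: a listed point, or the origin of a listed thing).
The state is a dict: "time": time; "q": joint angles; "qvel": joint speeds; "tau": joint torques, N m; "tcp_pos": TCP position; "tcp_rot": TCP orientation; "force": force on the tool from outside, world axes, zero at the start; "wrist_torque": the same for the moment, N m; "opening": opening from 0.0 (shut) to 1.0 (fully open); "gripper_force": force on a finger pad.
Only numpy, scipy, OpenCV 4.12 (cv2) and the standard library are available. Lean on these libraries where they do the work, as an engineer would, in place of code of your own. Each camera call takes 0.05 s, during which the arm holds its last target. There are 200 camera calls.

## Working session

There is one attempt and no reset: what is moved stays moved. The work goes in short steps, Python scripts to look and compute and a tool call to move; the robot and the scene stay as the last step left them, time stands still between calls to the robot, and variables do not carry over. Pictures are saved under pics/ and viewed, at most 10 in all, crops included, and the job is handed in when it is done.

Besides the shell and the picture viewer there is one more tool, called after ">>>" as name(argument=value, ...), one argument or row to a line, values as JSON. carry_out: Moves the arm, as the interface text tells. Its arguments: {"type":"object","properties":{"steps":{"type":"array"},"squeeze":{"type":"number"}},"required":["steps"]}

```bash
mkdir -p pics; cat > h.py <<'E'
import numpy as np, cv2
from plant import sensors, snapshot, job, look_for, spot_point, arm
def snap(n):
    s=snapshot(n); s['W']=np.linalg.inv(s['camera_from_world']); return s
def w(s,p): return (s['W']@np.r_[p,1])[:3]
def px(s,p):
    c=(s['camera_from_world']@np.r_[p,1])[:3]; u=s['intrinsics']@c; return (u[:2]/u[2]).round().astype(int)
def cloud(s):
    K=s['intrinsics'];d=s['depth'];v,u=np.mgrid[:480,:640]
    P=np.stack([(u-K[0,2])/K[0,0]*d,(v-K[1,2])/K[1,1]*d,d],-1)
    return P@s['W'][:3,:3].T+s['W'][:3,3]
def save(n,im): cv2.imwrite('pics/'+n+'.png',im[:,:,::-1])
E
python3 - <<'E'
from h import *
for c in ['top','side']:
    s=snap(c); save(c+'1',s['frame'])
    for n in ['jar','jar_mouth','cap','cap_top','cap_tab_a','tray','caddy','tin','tape','scraper']:
        for f in (look_for,spot_point):
            try:
                for r in f(c,n)[:3]:
                    p=w(s,r['location']); print(c,n,f.__name__[:4],round(r['score'],2),p.round(3),px(s,p))
            except Exception as e: print(n,f,e)
print(sensors.state(), arm.tcp_to_grasp)
E
```

```text
top jar call 0.85 [ 0.647 -0.231  0.095] [423 199]
top jar call 0.82 [0.387 0.041 0.096] [296 316]
top jar call 0.78 [ 0.401 -0.088  0.1  ] [357 311]
top jar call 0.93 [ 0.387  0.041 -0.001] [298 316]
top jar call 0.92 [ 0.659 -0.242  0.001] [420 203]
top jar call 0.89 [ 0.681 -0.094  0.002] [358 193]
top jar_mouth call 0.88 [ 0.649 -0.231  0.099] [423 198]
top jar_mouth call 0.78 [0.505 0.002 0.097] [315 261]
top jar_mouth call 0.73 [ 0.664 -0.09   0.096] [359 191]
top jar_mouth call 0.85 [ 0.66  -0.243  0.134] [432 189]
top jar_mouth call 0.82 [0.386 0.042 0.133] [295 317]
top jar_mouth call 0.76 [ 0.403 -0.096  0.13 ] [362 310]
top cap call 0.68 [0.526 0.001 0.141] [316 250]
top cap call 0.98 [0.527 0.005 0.116] [315 250]
top cap call 0.3 [0.498 0.294 0.002] [192 266]
top cap_top call 0.96 [0.527 0.004 0.141] [315 249]
top cap_top call 0.72 [0.528 0.006 0.142] [314 248]
top cap_tab_a call 0.97 [0.526 0.009 0.144] [312 249]
top cap_tab_a call 0.94 [ 0.521 -0.027  0.126] [329 253]
top cap_tab_a call 0.8 [0.533 0.041 0.127] [298 247]
top tray call 0.84 [0.498 0.291 0.002] [193 266]
t
[... 2016 characters left out ...]
745  0.05  -0.   ] [387 233]
{'time': 2.1, 'q': array([ 1.13298887e+00,  8.69084237e-02,  1.75896029e-01,  1.65979016e+00,
       -1.60448731e-05,  1.57075791e+00]), 'qvel': array([ 0.00048127, -0.00025066, -0.00145762,  0.00145417,  0.00067946,
       -0.00076258]), 'tau': array([ 8.47086922e-04, -5.20095456e+01,  4.64858544e+01,  1.79763665e-03,
        5.42134478e-05,  8.90643207e-06]), 'tcp_pos': array([0.23317951, 0.49812448, 0.2312775 ]), 'tcp_rot': array([-3.14158642e+00,  1.60446337e-05,  2.70382361e+00]), 'force': array([ 0.34248883,  0.8310701 , -0.44633475]), 'wrist_torque': array([ 0.01174458, -0.002964  , -0.00756698]), 'gripper_force': 0.0, 'opening': 1.0029315522646676} 0.0187
```

View pictures.

```bash
python3 - <<'E'
from h import *
t=cv2.imread('pics/top1.png'); s=cv2.imread('pics/side1.png')
cv2.imwrite('pics/crop1.png',np.hstack([cv2.resize(t[205:295,270:370],None,fx=4,fy=4,interpolation=2),cv2.resize(s[200:290,260:360],None,fx=4,fy=4,interpolation=2)]))
E
```

```text
(no output)
```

View pics/top1.png

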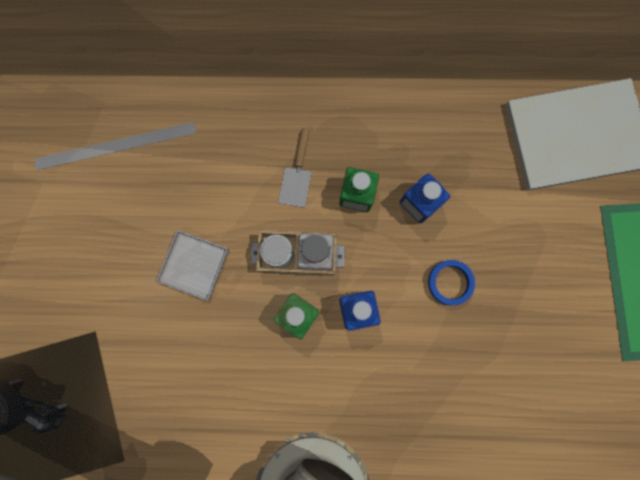

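View pics/crop1.png

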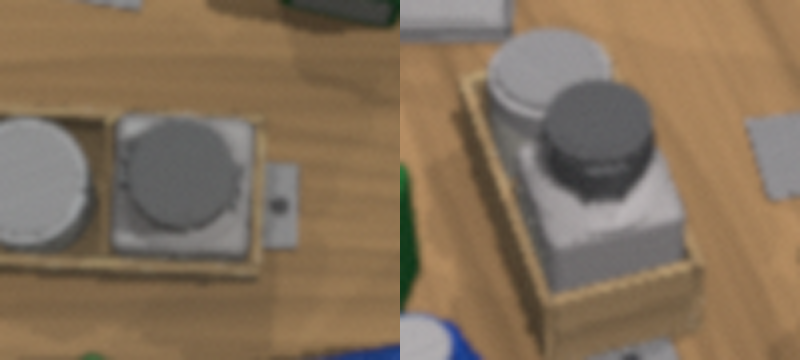

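Candidates are the white jar with grey cap at (316,250), blue jars at (361,310) and (425,198), and green jars at (297,316) and (359,189). The crop shows the white, grey-capped one in the caddy's right pocket, tabs roughly left and right. The tray is at (193,266), left of the caddy. I'm choosing the white jar and moving above it.

>>> carry_out(
  steps=[-1, -36, -25, 0, 0, -1, -72, -50, 0, 0, -1, -108, -75, 0, 0, -1, -144, -100, 0, 0, -1, -180, -125, 0, 0],
  squeeze=20,
)

```text
time: 2.6
tcp_pos: [0.3437, 0.3071, 0.2314]
tcp_rot: [3.141, 0.0, 2.704]
force: [1.0, 1.5, 0.6]
opening: 0.999
gripper_force: 0.0
```

>>> carry_out(
  steps=[-1, -36, -25, 0, 0, -1, -72, -50, 0, 0, -1, -108, -75, 0, 0, -1, -144, -100, 0, 0, -1, -180, -125, 0, 0],
)

```text
time: 3.1
tcp_pos: [0.4538, 0.1173, 0.2315]
tcp_rot: [3.141, 0.001, 2.704]
force: [0.6, 1.4, 0.3]
opening: 0.998
gripper_force: 0.0
```

>>> carry_out(
  steps=[-1, -36, -25, 0, 0, -1, -72, -50, 0, 0, -1, -108, -75, -10, 0, -1, -117, -75, -20, -8, -1, -117, -75, -20, -16],
)

```text
time: 3.6
tcp_pos: [0.5286, -0.0001, 0.252]
tcp_rot: [3.142, 0.001, 2.986]
force: [-0.7, -0.1, 0.3]
opening: 0.999
gripper_force: 0.0
```

```bash
python3 - <<'E'
from h import *
s=snap('wrist'); save('w1',s['frame']); st=sensors.state()
print(st['q'].round(3),st['tcp_pos'].round(4),s['W'].round(3))
for n in ['cap_top','cap_tab_a','jar','cap','caddy']:
    for r in spot_point('wrist',n)[:2]:
        p=w(s,r['location']); print(n,round(r['score'],2),p.round(4),px(s,p))
P=cloud(s); z=P[:,:,2]; xy=P[:,:,:2]
near=np.hypot(P[:,:,0]-.528,P[:,:,1]-.002)<.06
m=near&(abs(z-.1435)<.006); print('captop z',np.median(z[m]),m.sum())
c=cv2.minEnclosingCircle((xy[m]*1000).astype(np.float32)); print('circle mm',c, 'mean',xy[m].mean(0))
m2=near&(abs(z-.098)<.004)
print('body top',m2.sum(),np.median(z[m2]),cv2.minAreaRect((xy[m2]*1000).astype(np.float32)))
m3=near&(z>.118)&(z<.14); print('skirt',m3.sum(),cv2.minAreaRect((xy[m3]*1000).astype(np.float32)))
E
```

```text
[1.000e-03 4.200e-02 1.690e-01 1.697e+00 0.000e+00 1.470e-01] [0.5281 0.0006 0.2515] [[ 0.154  0.945  0.288  0.455]
 [ 0.988 -0.147 -0.046  0.011]
 [-0.001  0.292 -0.957  0.395]
 [ 0.     0.     0.     1.   ]]
cap_top 0.79 [ 0.5312 -0.0031  0.1393] [319 235]
cap_top 0.37 [0.5324 0.0892 0.0079] [420 180]
cap_tab_a 0.92 [0.5348 0.0346 0.1255] [377 226]
cap_tab_a 0.67 [ 0.5251 -0.0277  0.1264] [281 226]
jar 0.89 [ 0.662  -0.2402  0.0037] [116 349]
jar 0.88 [ 0.6736 -0.0893 -0.0014] [260 337]
cap 0.93 [0.5293 0.0014 0.1182] [325 223]
caddy 0.81 [0.5299 0.0407 0.0012] [366 185]
captop z 0.14386775764179124 6562
circle mm ((527.765869140625, 2.0467417240142822), 32.30242156982422) mean [0.52718801 0.00211173]
body top 2612 0.09770573380929604 ((528.127685546875, 13.343894958496094), (97.24911499023438, 73.62965393066406), 88.34159851074219)
skirt 952 ((520.5035400390625, 3.6541824340820312), (63.06132125854492, 40.47268295288086), 79.38990020751953)
```

View pics/w1.png

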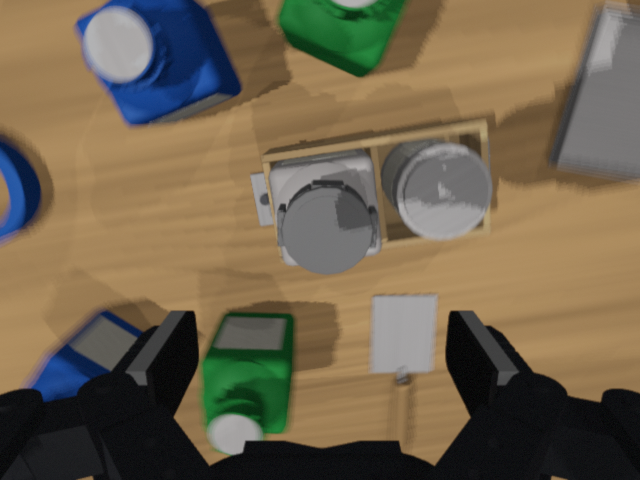

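The wrist view shows the white jar's grey cap at about (326,230), its tabs left (280,215) and right (378,235), between the open fingers. The tab axis is at about 80° and the cap top reads z=0.144, which agrees with the given sizes. Descending.

>>> carry_out(
  steps=[-1, 1, 2, 30, 1, -1, 1, 2, 65, 1, -1, 1, 2, 100, 1, -1, 1, 2, 130, 1, -1, 1, 2, 147, 1],
)

```text
time: 4.4
tcp_pos: [0.5253, 0.0041, 0.1015]
tcp_rot: [-3.141, -0.003, 2.964]
force: [-0.3, -0.4, 0.7]
opening: 1.003
gripper_force: 0.0
```

```bash
python3 - <<'E'
from h import *
s=snap('wrist'); save('w2',s['frame']); st=sensors.state()
print(st['tcp_pos'].round(4),st['tcp_rot'],st['force'])
P=cloud(s); z=P[:,:,2]; xy=P[:,:,:2]
near=np.hypot(P[:,:,0]-.528,P[:,:,1]-.002)<.04
m=near&(abs(z-.1435)<.004); print(m.sum(),np.median(z[m]))
print(cv2.minEnclosingCircle((xy[m]*1000).astype(np.float32)),xy[m].mean(0))
for n in ['cap_top','cap_tab_a']:
    for r in spot_point('wrist',n)[:2]:
        p=w(s,r['location']); print(n,round(r['score'],2),p.round(4),px(s,p))
E
```

```text
[0.5246 0.0041 0.0996] [-3.14058438 -0.00528272  2.96408636] [ 0.26583047 -0.51406051 -2.39041555]
23937 0.14396956621841128
((527.939697265625, 2.131805419921875), 29.685911178588867) [0.52239802 0.0033069 ]
cap_top 0.63 [0.5285 0.0014 0.1404] [317 389]
cap_tab_a 0.69 [0.5356 0.0344 0.1257] [423 364]
cap_tab_a 0.59 [ 0.5223 -0.026   0.1231] [231 352]
```

View pics/w2.png

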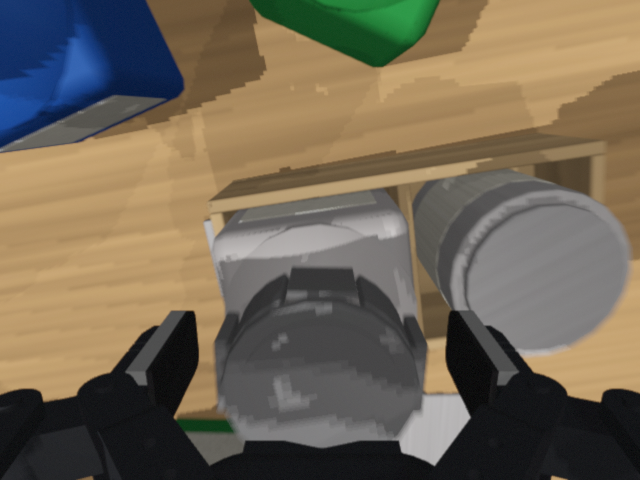

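The cap spans columns 216–425, centred between the fingers (198–447), with tabs at (228,340) and (415,345) beside the pads. Letting the arm settle before closing.

>>> carry_out(
  steps=[-1, 0, 0, 0, 0, -1, 0, 0, 0, 0],
)

```text
time: 4.75
tcp_pos: [0.5274, 0.0038, 0.1058]
tcp_rot: [3.141, 0.002, 2.965]
force: [-0.5, -0.4, 0.1]
opening: 1.0
gripper_force: 0.0
```

>>> carry_out(
  steps=[-0.4, 0, -1, 2, 0, -0.4, 0, -1, 2, 0, -0.4, 0, -1, 2, 0, -0.4, 0, -1, 2, 0],
  squeeze=20,
)

```text
time: 5.15
tcp_pos: [0.5269, 0.0027, 0.1028]
tcp_rot: [3.141, 0.001, 2.965]
force: [-0.0, 0.3, 4.3]
opening: 0.7
gripper_force: 7.1
```

>>> carry_out(
  steps=[0.5, 0, 0, 0, 0, 0.5, 0, 0, 0, 0, 0.5, 0, 0, 0, 0],
)

```text
time: 5.45
tcp_pos: [0.527, 0.0028, 0.103]
tcp_rot: [3.141, 0.001, 2.966]
force: [0.1, 0.8, 5.8]
opening: 0.665
gripper_force: 21.1
```

>>> carry_out(
  steps=[0.5, 0, 0, 0, 0, 0.5, 0, 0, 0, 0],
  squeeze=16,
)

```text
time: 5.65
tcp_pos: [0.527, 0.0028, 0.103]
tcp_rot: [3.141, 0.001, 2.966]
force: [-0.7, 0.3, 5.4]
opening: 0.667
gripper_force: 21.1
```

>>> carry_out(
  steps=[-0.34, 0, 0, 0, 0, -0.34, 0, 0, 0, 0, -0.34, 0, 0, 0, 0],
)

```text
time: 5.95
tcp_pos: [0.527, 0.0027, 0.1029]
tcp_rot: [3.141, 0.001, 2.966]
force: [0.4, 0.8, 5.5]
opening: 0.669
gripper_force: 9.9
```

>>> carry_out(
  steps=[-0.31, 0, 0, 0, 0, -0.31, 0, 0, 0, 0, -0.31, 0, 0, 0, 0],
)

```text
time: 6.25
tcp_pos: [0.527, 0.0028, 0.103]
tcp_rot: [3.141, 0.001, 2.966]
force: [0.3, 0.5, 7.3]
opening: 0.666
gripper_force: 20.5
```

>>> carry_out(
  steps=[-0.327, 0, 0, 0, 0, -0.327, 0, 0, 0, 0, -0.327, 0, 0, 0, 0],
)

```text
time: 6.55
tcp_pos: [0.527, 0.0028, 0.103]
tcp_rot: [3.141, 0.001, 2.966]
force: [0.2, 0.5, 6.6]
opening: 0.668
gripper_force: 18.4
```

>>> carry_out(
  steps=[-0.332, 0, 0, -0.4, 0, -0.332, 0, 0, -0.7, 0, -0.332, 0, 0, -0.7, 0],
)

```text
time: 6.85
tcp_pos: [0.5268, 0.0028, 0.103]
tcp_rot: [3.141, 0.0, 2.966]
force: [2.3, 0.5, 2.5]
opening: 0.67
gripper_force: 10.9
```

>>> carry_out(
  steps=[-0.325, 0, 0, 0, 0, -0.325, 0, 0, 0, 0, -0.325, 0, 0, 0, -2, -0.325, 0, 0, 0, -5, -0.325, 0, 0, 0, -8],
)

```text
time: 7.35
tcp_pos: [0.5265, 0.0026, 0.103]
tcp_rot: [-3.141, -0.0, 3.107]
force: [1.1, 0.5, 4.0]
opening: 0.665
gripper_force: 13.0
```

>>> carry_out(
  steps=[-0.325, 0, 0, 0, -4, -0.325, 0, 0, 0, -8, -0.325, 0, 0, 0, -12, -0.325, 0, 0, 0, -16, -0.325, 0, 0, 0, -16],
)

```text
time: 7.85
tcp_pos: [0.5263, 0.0025, 0.103]
tcp_rot: [-3.141, -0.001, -2.898]
force: [-0.7, -0.8, 3.9]
opening: 0.664
gripper_force: 13.0
```

```bash
python3 - <<'E'
from h import *
st=sensors.state(); print({k:st[k] for k in ('wrist_torque','force','q')})
s=snap('wrist')
P=cloud(s); z=P[:,:,2]
for n in ['cap_top','cap_tab_a']:
    for r in spot_point('wrist',n)[:2]:
        p=w(s,r['location']); print(n,round(r['score'],2),p.round(4),px(s,p))
save('w3',s['frame'])
E
```

```text
{'wrist_torque': array([-0.05004023,  0.00624234,  0.06094093]), 'force': array([-0.72369804, -0.7719642 ,  3.85668185]), 'q': array([ 4.94485481e-03,  2.05971334e-02, -1.40725441e-01,  1.40989933e+00,
       -4.02226231e-04, -2.38791433e-01])}
cap_top 0.76 [ 5.280e-01 -3.000e-04  1.383e-01] [314 375]
cap_tab_a 0.93 [ 0.5394 -0.0259  0.1278] [228 368]
cap_tab_a 0.72 [0.5217 0.0346 0.1261] [424 359]
```

View pics/w3.png

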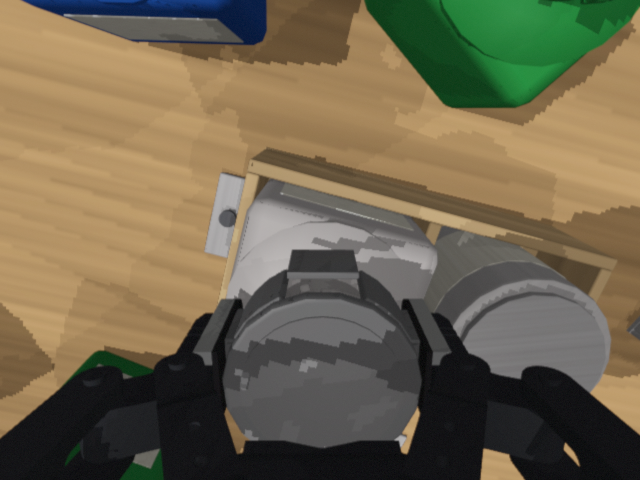

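The cap is turning with the fingers: its bulged panel stays at top centre (323,265), the pads are on both tabs, and the jar is still in its pocket. Continuing.

>>> carry_out(
  steps=[-0.325, 0, 0, 0, -5, -0.325, 0, 0, 0, -10, -0.325, 0, 0, 0, -15, -0.325, 0, 0, 0, -18, -0.325, 0, 0, 0, -18],
)

```text
time: 8.5
tcp_pos: [0.5265, 0.0026, 0.103]
tcp_rot: [-3.141, -0.0, -2.585]
force: [0.4, -1.6, 4.4]
opening: 0.666
gripper_force: 13.2
```

>>> carry_out(
  steps=[-0.325, 0, 0, 0, -4, -0.325, 0, 0, -1, -4, -0.325, 0, 0, -2, -4, -0.325, 0, 0, -2, -4],
)

```text
time: 8.9
tcp_pos: [0.5263, 0.0027, 0.1046]
tcp_rot: [3.141, -0.001, -2.517]
force: [0.6, -1.6, -2.0]
opening: 0.666
gripper_force: 12.9
```

>>> carry_out(
  steps=[-0.325, 0, 0, -1, 0, -0.325, 0, 0, -1, 0],
)

```text
time: 9.1
tcp_pos: [0.5265, 0.0027, 0.1059]
tcp_rot: [3.141, -0.0, -2.516]
force: [1.2, -1.0, -1.6]
opening: 0.666
gripper_force: 12.9
```

>>> carry_out(
  steps=[-0.325, 0, 0, -1, 0, -0.325, 0, 0, -1, 0],
)

```text
time: 9.3
tcp_pos: [0.5264, 0.0028, 0.1069]
tcp_rot: [3.141, -0.0, -2.515]
force: [-0.2, -0.6, -2.4]
opening: 0.659
gripper_force: 13.1
```

```bash
cat >> h.py <<'E'
def caphgt():
    s=snap('wrist'); P=cloud(s); z=P[:,:,2]; t=sensors.state()['tcp_pos']
    r=np.hypot(P[:,:,0]-t[0],P[:,:,1]-t[1])
    m=(r<.024)&(z>.135)&(z<.17); 
    g=np.hypot(P[:,:,0]-.528,P[:,:,1]-.002)
    b=(g>.034)&(g<.05)&(abs(z-.098)<.009)&(P[:,:,0]<.52)
    print('captop',np.median(z[m]).round(4),m.sum(),'bodytop',np.median(z[b]).round(4),b.sum(),'tcp',t.round(4), 'F',sensors.state()['force'].round(1),sensors.state()['wrist_torque'].round(3))
    return s
E
python3 - <<'E'
from h import *
s=caphgt(); save('w4',s['frame'])
E
```

```text
captop 0.1478 18940 bodytop 0.0971 5807 tcp [0.5265 0.0027 0.1069] F [ 0.2 -0.8 -1.6] [-0.156 -0.078  0.026]
```

View pics/w4.png

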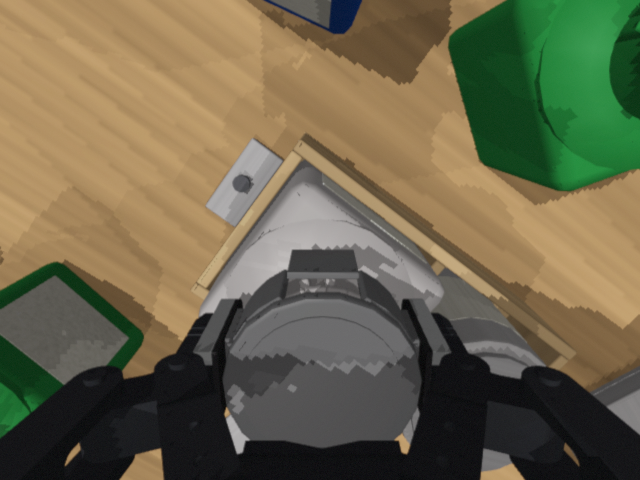

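Cap top has risen to 0.1478 with the jar body unmoved, so it still lies within the possible thread play. Lifting a little more to tell.

>>> carry_out(
  steps=[-0.325, 0, 0, -0.7, 0, -0.325, 0, 0, -1.4, 0, -0.325, 0, 0, -1.4, 0],
)

```text
time: 9.65
tcp_pos: [0.5264, 0.0028, 0.1082]
tcp_rot: [3.141, -0.0, -2.515]
force: [0.6, -0.7, -5.9]
opening: 0.661
gripper_force: 12.7
```

```bash
python3 - <<'E'
from h import *
caphgt()
E
```

```text
captop 0.1491 18949 bodytop 0.0984 5963 tcp [0.5264 0.0027 0.1082] F [ 0.3 -0.3 -4.9] [-0.031  0.034  0.033]
```

Force −5.9 N and the jar body is up about 1 mm, so the cap is still threaded, with about 4 mm play. Lower, turn on, test again.

>>> carry_out(
  steps=[-0.325, 0, 0, 1.5, 0, -0.325, 0, 0, 3, 0, -0.325, 0, 0, 3, -3, -0.325, 0, 0, 3, -6, -0.325, 0, 0, 3, -6],
)

```text
time: 10.2
tcp_pos: [0.5269, 0.0026, 0.1058]
tcp_rot: [-3.141, 0.001, -2.409]
force: [-1.2, -2.4, -0.4]
opening: 0.665
gripper_force: 13.6
```

>>> carry_out(
  steps=[-0.325, 0, 0, -1.5, 0, -0.325, 0, 0, -2.4, 0, -0.325, 0, 0, -2.9, 0, -0.325, 0, 0, -2.9, 0],
)

```text
time: 10.6
tcp_pos: [0.5263, 0.0028, 0.1079]
tcp_rot: [3.141, -0.0, -2.41]
force: [0.9, -0.5, -4.7]
opening: 0.663
gripper_force: 12.6
```

>>> carry_out(
  steps=[-0.325, 0, 0, 1.5, 0, -0.325, 0, 0, 3, 0, -0.325, 0, 0, 3, -3, -0.325, 0, 0, 3, -6, -0.325, 0, 0, 3, -6],
)

```text
time: 11.1
tcp_pos: [0.5268, 0.0026, 0.1056]
tcp_rot: [-3.141, 0.0, -2.305]
force: [1.4, -2.1, -1.2]
opening: 0.666
gripper_force: 13.6
```

>>> carry_out(
  steps=[-0.325, 0, 0, -1.5, 0, -0.325, 0, 0, -2.4, 0, -0.325, 0, 0, -3, 0, -0.325, 0, 0, -3, 0],
)

```text
time: 11.5
tcp_pos: [0.5263, 0.0028, 0.1079]
tcp_rot: [3.141, -0.001, -2.306]
force: [-0.3, -0.5, -4.6]
opening: 0.666
gripper_force: 12.6
```

Still threaded at 58°. Next, 64°.

>>> carry_out(
  steps=[-0.325, 0, 0, 1.5, 0, -0.325, 0, 0, 3, 0, -0.325, 0, 0, 3, -3, -0.325, 0, 0, 3, -6, -0.325, 0, 0, 3, -6],
)

```text
time: 12.0
tcp_pos: [0.5268, 0.0026, 0.1055]
tcp_rot: [-3.141, 0.0, -2.2]
force: [0.6, -1.1, -0.3]
opening: 0.665
gripper_force: 13.5
```

>>> carry_out(
  steps=[-0.325, 0, 0, -1.5, 0, -0.325, 0, 0, -2.4, 0, -0.325, 0, 0, -3, 0, -0.325, 0, 0, -3, 0],
)

```text
time: 12.4
tcp_pos: [0.5262, 0.0028, 0.1079]
tcp_rot: [3.141, -0.0, -2.201]
force: [-0.3, -0.6, -4.4]
opening: 0.665
gripper_force: 12.7
```

>>> carry_out(
  steps=[-0.325, 0, 0, 1.5, 0, -0.325, 0, 0, 3, 0, -0.325, 0, 0, 3, -3, -0.325, 0, 0, 3, -6, -0.325, 0, 0, 3, -6],
)

```text
time: 12.9
tcp_pos: [0.5267, 0.0026, 0.1055]
tcp_rot: [-3.141, 0.0, -2.095]
force: [1.1, -0.9, 0.1]
opening: 0.671
gripper_force: 13.5
```

>>> carry_out(
  steps=[-0.325, 0, 0, -1.5, 0, -0.325, 0, 0, -2.4, 0, -0.325, 0, 0, -3, 0, -0.325, 0, 0, -3, 0],
)

```text
time: 13.3
tcp_pos: [0.5265, 0.0027, 0.1082]
tcp_rot: [3.141, -0.0, -2.096]
force: [0.7, -0.4, -3.0]
opening: 0.664
gripper_force: 13.1
```

>>> carry_out(
  steps=[-0.325, 0, 0, -0.7, 0, -0.325, 0, 0, -0.7, 0],
)

```text
time: 13.5
tcp_pos: [0.5263, 0.0028, 0.1087]
tcp_rot: [3.141, -0.0, -2.096]
force: [-0.7, 0.2, -4.8]
opening: 0.663
gripper_force: 12.7
```

```bash
python3 - <<'E'
from h import *
s=caphgt(); save('w5',s['frame'])
E
```

```text
captop 0.1495 18819 bodytop 0.0975 4512 tcp [0.5263 0.0028 0.1086] F [-0.3  0.5 -4.3] [-0.015  0.018  0.016]
```

View pics/w5.png

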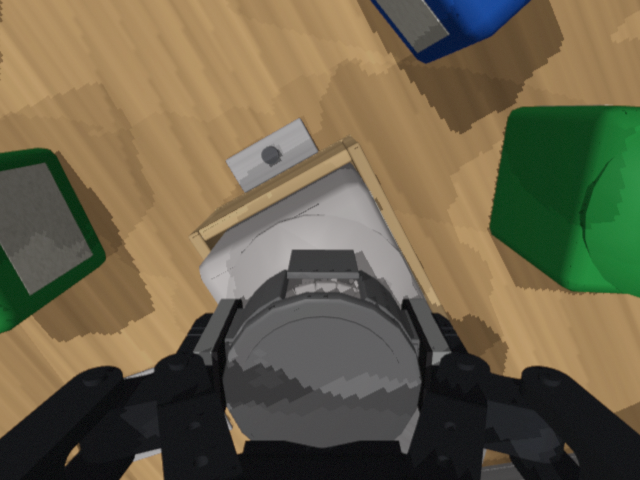

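The cap is still aligned with the fingers and still held by the thread at 70°. On to 76°.

>>> carry_out(
  steps=[-0.325, 0, 0, 1.5, 0, -0.325, 0, 0, 3.2, 0, -0.325, 0, 0, 3.2, -3, -0.325, 0, 0, 3.2, -6, -0.325, 0, 0, 3.2, -6],
)

```text
time: 14.05
tcp_pos: [0.5267, 0.0026, 0.106]
tcp_rot: [-3.141, 0.0, -1.991]
force: [0.4, -1.4, -0.8]
opening: 0.661
gripper_force: 13.5
```

>>> carry_out(
  steps=[-0.325, 0, 0, -1.5, 0, -0.325, 0, 0, -2.4, 0, -0.325, 0, 0, -3.2, 0, -0.325, 0, 0, -3.2, 0],
)

```text
time: 14.45
tcp_pos: [0.5267, 0.0027, 0.1092]
tcp_rot: [-3.141, 0.0, -1.992]
force: [1.8, -0.3, -0.7]
opening: 0.668
gripper_force: 13.5
```

Force is only −0.7 N at a greater height, so the cap is free. Lifting straight.

>>> carry_out(
  steps=[-0.325, 0, 0, -1, -1, -0.325, 0, 0, -2, -1, -0.325, 0, 0, -3, -1, -0.325, 0, 0, -3, -1],
)

```text
time: 14.85
tcp_pos: [0.5266, 0.0027, 0.1122]
tcp_rot: [-3.141, 0.0, -1.974]
force: [1.1, 0.2, -0.8]
opening: 0.667
gripper_force: 13.5
```

>>> carry_out(
  steps=[-0.325, 0, 0, -4, 0, -0.325, 0, 0, -8, 0, -0.325, 0, 0, -12, 0, -0.325, 0, 0, -16, 0, -0.325, 0, 0, -20, 0],
)

```text
time: 15.35
tcp_pos: [0.5266, 0.0027, 0.1325]
tcp_rot: [-3.141, 0.0, -1.974]
force: [0.3, 0.4, -0.6]
opening: 0.662
gripper_force: 13.3
```

>>> carry_out(
  steps=[-0.325, 0, 0, -8, 0, -0.325, 0, 0, -16, 0, -0.325, 0, 0, -25, 0, -0.325, 0, 0, -35, 0, -0.325, 0, 0, -35, 0],
)

```text
time: 15.85
tcp_pos: [0.5272, 0.0027, 0.1689]
tcp_rot: [-3.139, 0.001, -1.974]
force: [0.3, 0.3, -0.1]
opening: 0.662
gripper_force: 13.3
```

```bash
python3 - <<'E'
from h import *
P=None
s=snap('top'); P=cloud(s); st=sensors.state(); print(st['tcp_pos'],st['tcp_rot'],st['q'].round(2))
save('top2',s['frame'][200:320,130:370].repeat(3,0).repeat(3,1))
m=(np.hypot(P[:,:,0]-.5,P[:,:,1]-.291)<.11)&(P[:,:,2]>.009)&(P[:,:,2]<.03)
print(m.sum(),cv2.minAreaRect((P[m][:,:2]*1000).astype(np.float32)))
m=(np.hypot(P[:,:,0]-.5,P[:,:,1]-.291)<.04); print('floor z',np.median(P[m][:,2]))
for r in spot_point('top','tray')[:1]: print(w(s,r['location']))
c=snap('side'); Q=cloud(c); save('side2',c['frame'])
for r in spot_point('side','jar')[:4]: print('jar',w(c,r['location']).round(3))
E
```

```text
[0.52698738 0.00272405 0.16789552] [-3.14028202e+00  5.65193893e-04 -1.97365478e+00] [ 0.01  0.02 -0.02  1.53 -0.   -1.16]
374 ((500.0322265625, 293.0159912109375), (132.1883544921875, 130.0574493408203), 71.05197143554688)
floor z 0.0032719599186292747
[0.49879923 0.29139721 0.00173161]
jar [ 0.678 -0.092  0.002]
jar [0.528 0.005 0.009]
jar [ 0.4   -0.097 -0.003]
jar [ 0.387  0.042 -0.005]
```

View pics/side2.png

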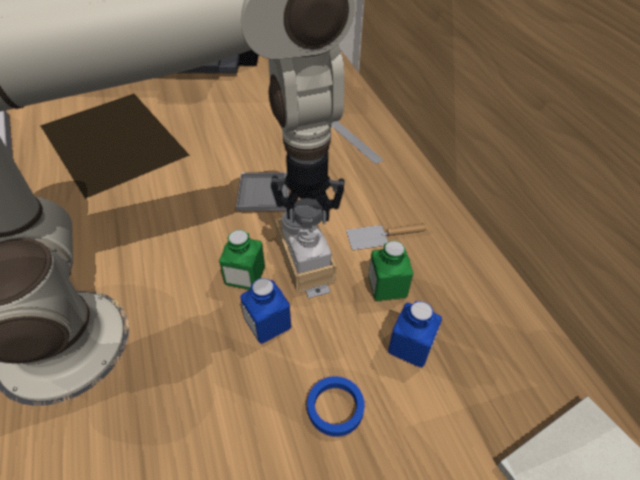

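The cap is off the neck in the fingers and the jar is still in its pocket. The fingertips, though, reach about 8 mm below the cap's edge, so putting it down now would mean dropping it 8 mm. I'll put it back on the neck at the same free angle, regrip 8 mm higher and lift it again.

>>> carry_out(
  steps=[-0.325, 0, 0, 12, 0, -0.325, 0, 0, 24, 0, -0.325, 0, 0, 34, 0, -0.325, 0, 0, 40, 0, -0.325, 0, 0, 40, 0],
)

```text
time: 16.55
tcp_pos: [0.5259, 0.0027, 0.1256]
tcp_rot: [3.14, -0.001, -1.974]
force: [0.4, -0.9, -0.9]
opening: 0.67
gripper_force: 13.3
```

>>> carry_out(
  steps=[-0.325, 0, 0, 2, 0, -0.325, 0, 0, 4, 0, -0.325, 0, 0, 6, 0, -0.325, 0, 0, 8, 0, -0.325, 0, 0, 8, 0],
)

```text
time: 17.05
tcp_pos: [0.5265, 0.0027, 0.1188]
tcp_rot: [3.141, -0.0, -1.974]
force: [-0.2, 0.3, -0.2]
opening: 0.664
gripper_force: 13.3
```

>>> carry_out(
  steps=[-0.325, 0, 0, 1.5, 0, -0.325, 0, 0, 3, 0, -0.325, 0, 0, 4.5, 0, -0.325, 0, 0, 6, 0, -0.325, 0, 0, 6, 0],
)

```text
time: 17.55
tcp_pos: [0.5267, 0.0027, 0.1129]
tcp_rot: [-3.141, 0.0, -1.974]
force: [0.2, -1.2, -1.4]
opening: 0.666
gripper_force: 13.4
```

>>> carry_out(
  steps=[-0.325, 0, 0, 1.5, 0, -0.325, 0, 0, 3, 0, -0.325, 0, 0, 4.5, 0, -0.325, 0, 0, 6, 0, -0.325, 0, 0, 6, 0],
)

```text
time: 18.05
tcp_pos: [0.5264, 0.0027, 0.1067]
tcp_rot: [3.141, -0.0, -1.974]
force: [1.1, -0.5, 0.2]
opening: 0.664
gripper_force: 13.6
```

>>> carry_out(
  steps=[-0.325, 0, 0, 1, 0, -0.325, 0, 0, 2, 0, -0.325, 0, 0, 3, 0, -0.325, 0, 0, 3, 0],
)

```text
time: 18.45
tcp_pos: [0.5265, 0.0027, 0.1038]
tcp_rot: [3.141, -0.0, -1.974]
force: [1.3, -1.8, -0.2]
opening: 0.668
gripper_force: 13.7
```

>>> carry_out(
  steps=[-0.36, 0, 0, 0.4, 0, -0.42, 0, 0, 0.4, 0, -0.48, 0, 0, 0.4, 0, -0.6, 0, 0, 0.4, 0, -0.7, 0, 0, 0.4, 0],
)

```text
time: 18.95
tcp_pos: [0.5264, 0.0028, 0.1036]
tcp_rot: [3.141, 0.0, -1.974]
force: [-0.5, 0.4, 1.2]
opening: 0.847
gripper_force: 0.0
```

>>> carry_out(
  steps=[-0.7, 0, 0, -4, 0, -0.7, 0, 0, -9, 0, -0.7, 0, 0, -9, 0],
)

```text
time: 19.25
tcp_pos: [0.527, 0.0027, 0.1137]
tcp_rot: [-3.14, 0.001, -1.974]
force: [-0.4, 0.2, 1.1]
opening: 0.853
gripper_force: 0.0
```

```bash
python3 - <<'E'
from h import *
s=caphgt(); save('w6',s['frame'])
E
```

```text
captop 0.144 16877 bodytop 0.0969 3630 tcp [0.5269 0.0027 0.1132] F [-0.3  0.3  0.2] [-0.027 -0.003 -0.047]
```

View pics/w6.png

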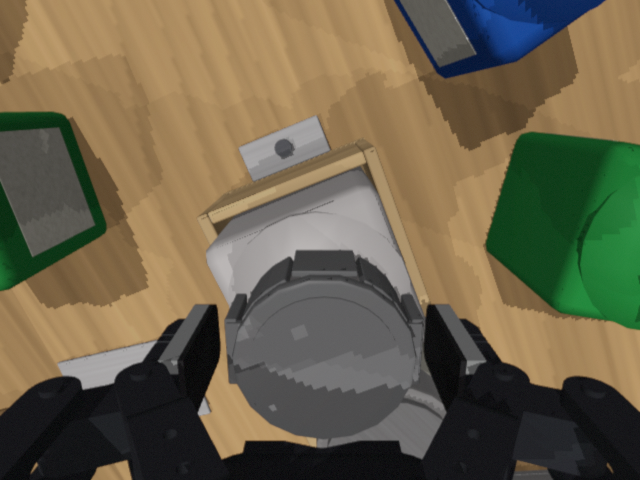

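The cap is seated (top 0.144) and upright, its tabs out at (235,325) and (415,325) between the open pads. Regripping higher.

>>> carry_out(
  steps=[-0.45, 0, 0, 0, 0, -0.4, 0, 0, 0, 0, -0.36, 0, 0, 0, 0, -0.335, 0, 0, 0, 0, -0.325, 0, 0, 0, 0],
)

```text
time: 19.8
tcp_pos: [0.5272, 0.0025, 0.1136]
tcp_rot: [-3.14, 0.001, -1.974]
force: [-0.1, -0.5, 6.8]
opening: 0.666
gripper_force: 15.2
```

>>> carry_out(
  steps=[-0.325, 0, 0, 0, 0, -0.325, 0, 0, 0, 0],
)

```text
time: 20.0
tcp_pos: [0.5272, 0.0025, 0.1136]
tcp_rot: [-3.14, 0.0, -1.974]
force: [-0.0, -1.4, 7.7]
opening: 0.669
gripper_force: 15.2
```

>>> carry_out(
  steps=[-0.325, 0, 0, -1, 0, -0.325, 0, 0, -2, 0, -0.325, 0, 0, -3, 0, -0.325, 0, 0, -3, 0],
)

```text
time: 20.4
tcp_pos: [0.5265, 0.0027, 0.1154]
tcp_rot: [3.141, -0.0, -1.974]
force: [1.4, -0.2, -0.5]
opening: 0.665
gripper_force: 11.4
```

>>> carry_out(
  steps=[-0.325, 0, 0, -1, 0, -0.325, 0, 0, -2, 0, -0.325, 0, 0, -3, 0, -0.325, 0, 0, -3, 0],
)

```text
time: 20.8
tcp_pos: [0.5267, 0.0027, 0.1188]
tcp_rot: [-3.141, 0.0, -1.974]
force: [1.3, -0.5, -1.4]
opening: 0.664
gripper_force: 11.5
```

>>> carry_out(
  steps=[-0.322, 0, 0, -4, 0, -0.322, 0, 0, -8, 0, -0.322, 0, 0, -12, 0, -0.322, 0, 0, -16, 0, -0.322, 0, 0, -20, 0],
)

```text
time: 21.3
tcp_pos: [0.5266, 0.0027, 0.1391]
tcp_rot: [-3.141, 0.0, -1.974]
force: [0.7, 1.3, -0.7]
opening: 0.664
gripper_force: 13.2
```

>>> carry_out(
  steps=[-0.322, 0, 0, -8, 0, -0.322, 0, 0, -18, 0, -0.322, 0, 0, -28, 0, -0.322, 0, 0, -36, 0, -0.322, 0, 0, -36, 0],
)

```text
time: 21.8
tcp_pos: [0.5271, 0.0027, 0.1762]
tcp_rot: [-3.14, 0.001, -1.974]
force: [-0.6, 0.0, -0.2]
opening: 0.659
gripper_force: 13.2
```

```bash
python3 - <<'E'
from h import *
st=sensors.state(); t=st['tcp_pos']; y=st['tcp_rot'][2]
s=snap('wrist'); P=cloud(s); z=P[:,:,2]; m=(np.hypot(P[:,:,0]-t[0],P[:,:,1]-t[1])<.024)&(z>.18)&(z<.24)
print('captop-tcp',np.median(z[m])-t[2],m.sum(),t,y,st['q'].round(2))
d=np.array([.500,.2925])-t[:2]
print('dx,dy mm',1e3*d@[np.cos(y),np.sin(y)],1e3*d@[np.sin(y),-np.cos(y)])
E
```

```text
captop-tcp 0.030317160580233482 16881 [0.5271469  0.00271896 0.17620529] -1.9736970567014511 [ 0.01  0.02 -0.    1.55  0.   -1.16]
dx,dy mm -255.9335632290618 138.5929797712176
```

>>> carry_out(
  steps=[-0.322, -20, 11, 0, 0, -0.322, -50, 27, 0, 0, -0.322, -80, 43, 0, 0, -0.322, -110, 60, 0, 0, -0.322, -140, 76, 0, 0],
)

```text
time: 22.35
tcp_pos: [0.511, 0.1625, 0.1741]
tcp_rot: [3.141, -0.0, -1.974]
force: [0.2, -0.6, -0.2]
opening: 0.665
gripper_force: 13.2
```

>>> carry_out(
  steps=[-0.322, -30, 16, 0, 0, -0.322, -60, 33, 0, 0, -0.322, -90, 49, 0, 0, -0.322, -116, 62.5, 0, 0, -0.322, -116, 62.5, 0, 0],
)

```text
time: 22.85
tcp_pos: [0.4987, 0.2954, 0.1735]
tcp_rot: [3.14, -0.0, -1.971]
force: [0.2, -0.1, -0.9]
opening: 0.664
gripper_force: 13.2
```

>>> carry_out(
  steps=[-0.322, 0, 0, 30, 0, -0.322, 0, 0, 60, 0, -0.322, 0, 0, 90, 0, -0.322, 0, 0, 115, 0, -0.322, 0, 0, 125, 0],
)

```text
time: 23.35
tcp_pos: [0.4982, 0.2912, 0.0465]
tcp_rot: [3.139, -0.004, -1.974]
force: [0.4, 0.0, 0.6]
opening: 0.664
gripper_force: 13.2
```

>>> carry_out(
  steps=[-0.322, 0, 0, 0, 0, -0.322, 0, 0, 10, 0, -0.322, 0, 0, 20, 0, -0.322, 0, 0, 27, 0, -0.322, 0, 0, 27, 0],
)

```text
time: 23.85
tcp_pos: [0.499, 0.2922, 0.0215]
tcp_rot: [3.141, -0.001, -1.974]
force: [1.2, 0.1, -0.3]
opening: 0.664
gripper_force: 13.2
```

>>> carry_out(
  steps=[-0.322, 0, 0, 5, 0, -0.322, 0, 0, 10, 0, -0.322, 0, 0, 14, 0, -0.322, 0, 0, 17, 0, -0.322, 0, 0, 17, 0],
)

```text
time: 24.35
tcp_pos: [0.4993, 0.2924, 0.005]
tcp_rot: [3.141, -0.001, -1.974]
force: [-0.7, -0.9, -0.9]
opening: 0.665
gripper_force: 13.3
```

>>> carry_out(
  steps=[-0.322, 0, 0, 1, 0, -0.322, 0, 0, 2, 0, -0.322, 0, 0, 2.5, 0, -0.322, 0, 0, 2.5, 0],
)

```text
time: 24.75
tcp_pos: [0.4995, 0.2925, 0.0031]
tcp_rot: [-3.142, 0.0, -1.974]
force: [0.5, -0.2, -0.8]
opening: 0.663
gripper_force: 13.3
```

>>> carry_out(
  steps=[-0.322, 0, 0, 0.7, 0, -0.322, 0, 0, 1.4, 0, -0.322, 0, 0, 1.4, 0],
)

```text
time: 25.05
tcp_pos: [0.4995, 0.2925, 0.0016]
tcp_rot: [3.142, -0.0, -1.974]
force: [0.7, -0.5, -1.4]
opening: 0.665
gripper_force: 13.3
```

>>> carry_out(
  steps=[-0.322, 0, 0, 0.5, 0, -0.322, 0, 0, 1, 0, -0.322, 0, 0, 1, 0],
)

```text
time: 25.35
tcp_pos: [0.4995, 0.2925, 0.0007]
tcp_rot: [-3.142, 0.0, -1.974]
force: [0.1, 0.0, -0.9]
opening: 0.666
gripper_force: 13.4
```

>>> carry_out(
  steps=[-0.322, 0, 0, 0.6, 0, -0.322, 0, 0, 1.1, 0, -0.322, 0, 0, 1.1, 0],
)

```text
time: 25.65
tcp_pos: [0.4996, 0.2926, 0.0006]
tcp_rot: [-3.141, 0.0, -1.974]
force: [-3.3, -2.6, 8.4]
opening: 0.668
gripper_force: 15.2
```

Contact with the tray floor (8 N). Backing off slightly while opening slowly.

>>> carry_out(
  steps=[-0.34, 0, 0, -0.7, 0, -0.39, 0, 0, -0.5, 0, -0.44, 0, 0, -0.3, 0, -0.52, 0, 0, -0.3, 0, -0.7, 0, 0, -0.3, 0],
)

```text
time: 26.15
tcp_pos: [0.4995, 0.2925, -0.0002]
tcp_rot: [3.142, -0.0, -1.974]
force: [-0.0, -0.6, -0.2]
opening: 0.848
gripper_force: 0.0
```

>>> carry_out(
  steps=[-0.75, 0, 0, -5, 0, -0.75, 0, 0, -20, 0, -0.75, 0, 0, -45, 0, -0.75, 0, 0, -80, 0, -0.75, 0, 0, -120, 0],
)

```text
time: 26.65
tcp_pos: [0.4991, 0.2923, 0.1217]
tcp_rot: [3.141, -0.0, -1.974]
force: [0.3, 0.7, -0.1]
opening: 0.874
gripper_force: 0.0
```

>>> carry_out(
  steps=[-0.75, 0, 0, -40, 0, -0.75, 0, 0, -80, 0, -0.75, 0, 0, -80, 0, -0.75, 0, 0, -80, 0],
)

```text
time: 27.05
tcp_pos: [0.5, 0.2928, 0.2019]
tcp_rot: [-3.14, 0.003, -1.974]
force: [-0.0, -0.0, 0.3]
opening: 0.875
gripper_force: 0.0
```

```bash
python3 - <<'E'
from h import *
s=snap('wrist'); save('w7',s['frame']); P=cloud(s); z=P[:,:,2]
m=(np.hypot(P[:,:,0]-.5,P[:,:,1]-.2925)<.05)&(abs(z-.0305)<.004); print(np.median(z[m]),m.sum(),cv2.minEnclosingCircle((P[m][:,:2]*1000).astype(np.float32)))
A=np.c_[P[m][:,:2],np.ones(m.sum())]; print('tilt',np.linalg.lstsq(A,z[m],rcond=None)[0][:2])
for r in spot_point('wrist','cap')[:1]: print(w(s,r['location']))
a=snap('side'); P=cloud(a)
for r in spot_point('side','jar')[:5]: print(w(a,r['location']).round(4))
save('fin',np.hstack([cv2.resize(s['frame'],(400,300)),cv2.resize(a['frame'][150:330,200:440],(400,300))]))
print(sensors.state()['time'],sensors.state()['tcp_pos'])
E
```

```text
0.030822069291659232 4206 ((501.3864440917969, 293.1109924316406), 30.01799774169922)
tilt [0.00087551 0.00341457]
[0.50090279 0.28989042 0.00336694]
[ 0.3997 -0.098  -0.0058]
[ 0.3892  0.0411 -0.0038]
[0.5287 0.0029 0.007 ]
[ 6.569e-01 -2.446e-01  4.000e-04]
[ 6.747e-01 -9.320e-02  3.000e-04]
27.25 [0.49903698 0.29221573 0.19870045]
```

View pics/fin.png

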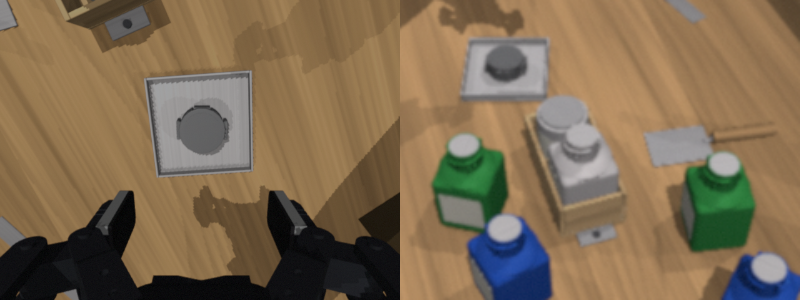

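The cap lies flat and upright in the middle of the tray (200,128 left), and the jar stands open in its pocket (580,160 right). The arm is clear, so I'm handing in.

```bash
python3 -c "
from plant import job; print(job.job_done())"
```

```text
the job is handed in; nothing more can be done
None
```

I unscrewed the cap and set it right way up in the middle of the tray, with the jar still standing in its pocket, and handed the job in at about 27 s; to avoid dropping the cap I put it back on the neck once and regripped it higher (hand-in returned no verdict).

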